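# Work the tight wedge out of the book press

### The job

The red book has dried, so free its press: grip the wedge by the thick tail that sticks out towards the robot and work it loose with small side pulls, swinging the tail about 15 mm to the left of the press's centre line as seen from the robot and then as far to the right. Then draw it straight out and lay it flat on the green cutting mat, setting it down rather than dropping it. Leave the wedge of the press with the blue book where it is.

Things in the scene. Friction and masses are not known exactly. Their poses are not given: they have to be found in the camera images.
- wedge_grip (a point): Dark wood wedge in the red book's press, 140 long, 30 wide, 27 thick at tail, 13 at toe. Point on the tail, mid-width, 15 from its end, 12.5 above the flat underside. x from tail to toe, y left, z up. The tail sticks out 70 from the beam; pinch across its width. Straight pull takes about 20 N, swinging less; loose once 20 out, clear of the press 90 out. Weight 60 g. All mm.
- red_press: Fixed pale-wood press with the red book. Origin at table level under the beam's middle; x points in along the wedge, which comes out along -x; y left, z up. Base 130 x 170 x 18 mm; two posts 108 high, 116 apart inside; brown beam between, top 100 up. Posts and beam reach x = -25 mm, pressing board under the wedge (top 55 up) -45, base -50. A like press holds a blue book.
- mat: Green cutting mat with a white grid, 220 mm along x, 170 mm along y, 3 mm thick, fixed to the table. Origin at the centre of its underside.
- spare_wedge_grip (a point): The same point on the tail of an identical wedge in the press with the blue book. It stays where it is.

How it is judged:
By the outcome, as a careful person would: the job done as asked, in the order asked, and still so for the second after the job is handed in, with the robot touching nothing.
It also fails if it takes over 48 s, if anything falls off the work surface, if the arm or the gripper's body presses on something with over 40 N, if the wrist force passes 120 N, or if a joint passes its speed limit or range.

### The arm

A 7-joint arm with a two-finger parallel gripper is mounted at the origin on the work surface. World frame = base frame: x ahead of the robot, y to its left, z up, the work surface at z = 0. Lengths are in m, angles in rad, forces in N, time in s.
With the tool pointing down it reaches from about 0.35 to 0.9 m from the base axis. Payload 8.1 kg.
Tool frame: the origin (TCP) lies at the very end of the fingers, on their centre line; the grasp point (between the pads) lies 19 mm behind it (arm.tcp_to_grasp is the z of the grasp point in the tool frame, in m); z points along the fingers, y is the line along which they close (so a half turn about z gives the same grasp; the last joint's range is limited). The gripper opens to 92 mm and grips with 3 to 60 N. Pads are 19 mm wide; open, the fingers measure 130 mm over their backs; the gripper's body (75 mm by 190 mm) begins 47 mm behind the grasp point.
Start: joints at [1.141, 0.434, 0.025, 1.573, -0.012, 1.134, -0.075], TCP at [0.201, -0.592, 0.227] pointing down, gripper open.
Joint ranges: [-2.62, 2.62], [-0.44, 2.09], [-1.27, 1.32], [0.08, 2.57], [-1.32, 4.46], [0.12, 2], [-2.74, 2.74]. Speed limits (rad/s): [2.22, 2.22, 3.01, 3.01, 3.14, 3.14, 3.14].

### API

Orientations are given as a rotation vector (axis times angle).
In Python, from cell import readout, vision, sign_off, arm gives the robot as it stands. The module is installed in compiled form; this text tells all that it offers.
- The arm moves only by the shell command python3 -m creep 'ROWS' [FORCE]. ROWS is JSON, a list of rows, each a list of 5 numbers: the shift along the tool's x, y, z in units of 4 cm (1.0 is 4 cm), then the turn about the tool's z in units of 4 degrees (1.0 is 4 degrees), then the opening, from 0 (shut) to 1 (fully open). A call has 1 to 12 rows; each row shifts and turns the commanded pose from where the row before left it, along the tool's axes as they then stand; what a row does not reach is not made up. A row lasts 1/8 s, in which the tool goes at most 62.5 mm and 10.7 degrees, less where a joint would pass 70% of its speed; a pose out of reach is approached as far as the arm can. A call with a number of a shift or a turn outside -1 to 1 is refused whole. A call with a gripper value outside its range is refused whole. The fingers move at their own pace and stop on an object; FORCE is the grip in N (left out, the last holds). Time passes only in rows, so rows that do not move let the fingers close. It gives the time, the measured TCP pose, the force, the opening and the grip force at its end, in the units of the state.
- readout.observe(): the state, without advancing time (a new reading comes with each control period).
- vision.get_image(name): name is "side" or "top" or "wrist"; returns a dict with "pixels" (420x560x3 uint8, blue, green, red), "z_map" (420x560 float32, m along the optical axis (not along the pixel's ray), 0 where there is no reading), "camera_matrix" (3x3 intrinsics, pixels), "position" and "rotation" of the camera in the world. Camera axes: x right, y up, looking along -z (the intrinsics and any distortion apply to the point x, -y, -z); pixel columns grow to the right and rows downward; lengths in m; the calibration is good to about 2 mm. The wrist camera is an equidistant fisheye: a pixel r from the principal point sees the ray r / f radians off the axis. A picture is of the moment at which its call begins.
- sign_off(): hands the job in; it is judged then, once.
The state is a dict: "clock": time; "joints": joint angles; "dq": joint speeds; "joint_efforts": joint torques, N m; "position": TCP position; "ee_rot": TCP orientation; "force": force on the tool from outside, world axes, zero at the start; "ft_torque": the same for the moment, N m; "width": opening from 0.0 (shut) to 1.0 (fully open); "gripper_force": force on a finger pad.
Only numpy, scipy, OpenCV 4.12 (cv2) and the standard library are available. Lean on these libraries where they do the work, as an engineer would, in place of code of your own. Each camera call takes 0.05 s, during which the arm holds its last target. There are 200 camera calls.

## Working session

There is one attempt and no reset: what is moved stays moved. The work goes in short steps, Python scripts to look and compute and a shell command to move; the robot and the scene stay as the last step left them, time stands still between calls to the robot, and variables do not carry over. Pictures are saved under pics/ and viewed, at most 10 in all, crops included, and the job is handed in when it is done.

```bash
mkdir -p pics
cat > h.py <<'E'
import numpy as np, cv2
from cell import readout, vision
from scipy.spatial.transform import Rotation as R
def snap(n,fn=None):
    d=vision.get_image(n)
    if fn: cv2.imwrite('pics/'+fn,d['pixels'])
    return d
def cloud(d):
    K=np.array(d['camera_matrix']);z=d['z_map'];v,u=np.mgrid[:z.shape[0],:z.shape[1]]
    p=np.dstack([(u-K[0,2])/K[0,0]*z,-(v-K[1,2])/K[1,1]*z,-z])
    Rm=np.array(d['rotation']);Rm=Rm if Rm.shape==(3,3) else R.from_rotvec(Rm).as_matrix()
    return p@Rm.T+np.array(d['position'])
def st():
    s=readout.observe();print({k:np.round(s[k],3).tolist() for k in s})
E
python3 - <<'E'
from h import *
st()
for n in('top','side'):
    d=snap(n,n+'0.png');print(n,d['camera_matrix'],d['position'],d['rotation'])
    np.savez('/tmp/'+n,**d)
E
```

```text
{'clock': 0.0, 'joints': [1.141, 0.435, 0.025, 1.574, -0.012, 1.134, -0.075], 'dq': [0.001, -0.001, -0.001, -0.001, 0.0, 0.002, 0.001], 'joint_efforts': [0.0, -66.785, 0.985, -31.447, -0.061, 0.043, 0.0], 'position': [0.2, -0.591, 0.226], 'ee_rot': [-3.098, -0.511, 0.001], 'force': [0.637, 0.405, 0.234], 'ft_torque': [-0.037, 0.007, -0.018], 'gripper_force': 0.0, 'width': 1.001}
top [[438.16313729   0.         281.37951651]
 [  0.         438.16313729 206.41532633]
 [  0.           0.           1.        ]] [ 0.48031084 -0.00677386  1.03070333] [ 0.06911999 -0.09215892 -1.58653759]
side [[469.38198286   0.         286.2027792 ]
 [  0.         469.38198286 204.82478334]
 [  0.           0.           1.        ]] [0.31951571 0.6621644  0.85514888] [ 0.19609658 -1.01954225 -2.64433542]
```

View pics/top0.png

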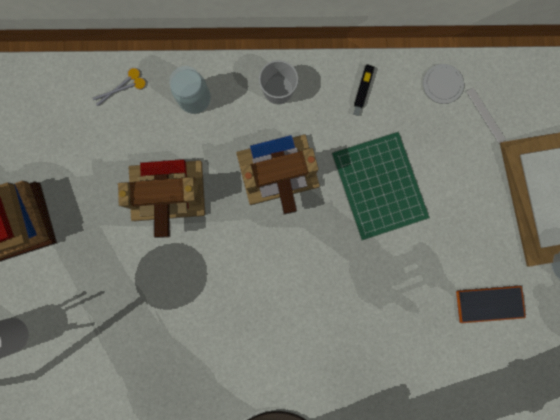

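View pics/side0.png

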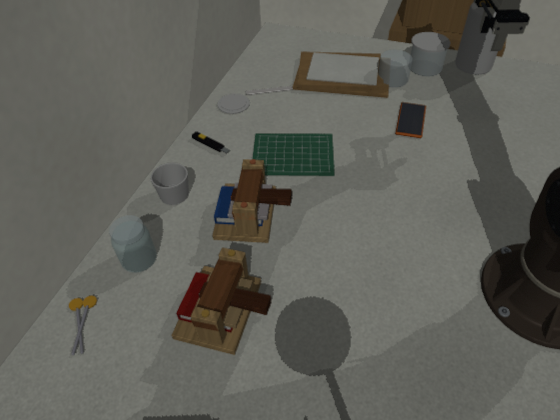

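The top view shows the red press at about (162,195), its wedge tail at (162,222), the blue press at (283,172) and the mat at (382,185). A grey disc at (172,275) could be a shadow or an object. The side view agrees: the tail of the red press's wedge is at (253,300).

Run:
```python
from h import *
d=dict(np.load('/tmp/top.npz'));P=cloud(d);im=d['pixels'];hsv=cv2.cvtColor(im,cv2.COLOR_BGR2HSV)
for n,(u,v) in dict(disc=(172,275),left=(10,335),pole=(100,325),floor=(220,300),beam=(155,192),tail=(161,225),tail2=(288,205),pan=(75,300)).items(): print(n,P[v,u].round(3))
def rect(m,name):
    pts=P[m][:,:2].astype(np.float32);r=cv2.minAreaRect(pts*1000);print(name,m.sum(),np.round(r[0],1),np.round(r[1],1),round(r[2],1),'z',np.percentile(P[m][:,2],[5,50,95]).round(4))
H,S,V=cv2.split(hsv);Z=P[:,:,2];vv,uu=np.mgrid[:420,:560]
g=((H>60)&(H<95)&(S>80)&(abs(uu-382)<60)&(abs(vv-185)<65));g=cv2.morphologyEx(g.astype(np.uint8),cv2.MORPH_OPEN,np.ones((3,3)))>0
rect(g,'mat')
for name,(u0,u1,v0,v1) in dict(red=(110,212,145,245),blue=(230,325,130,222)).items():
    b=(uu>u0)&(uu<u1)&(vv>v0)&(vv<v1)
    m=b&(Z>.092)&(Z<.104);m=cv2.morphologyEx(m.astype(np.uint8),cv2.MORPH_OPEN,np.ones((3,3)))>0; rect(m,name+' beam')
    m=b&(Z>.066)&(Z<.09)&(V<75)
    m&=(vv>(206 if name=='red' else 186)); m=cv2.morphologyEx(m.astype(np.uint8),cv2.MORPH_OPEN,np.ones((3,3)))>0
    n,l,s,c=cv2.connectedComponentsWithStats(m.astype(np.uint8)); m=l==1+np.argmax(s[1:,4]); rect(m,name+' tail')
    q=P[m];c=q.mean(0);w,vv2=np.linalg.eigh(np.cov(q[:,:2].T));a=vv2[:,1]*np.sign(vv2[0,1]);t=(q[:,:2]-c[:2])@a;print(c.round(4),'yaw',np.degrees(np.arctan2(a[1],a[0])).round(1),'ends',np.percentile(t,[1,99]).round(4), 'tail end',(c[:2]+a*t.min()).round(4))
```

```text
disc [0.431 0.233 0.002]
left [0.314 0.561 0.066]
pole [0.321 0.396 0.003]
floor [ 0.371  0.123 -0.002]
beam [0.612 0.249 0.098]
tail [0.542 0.24  0.08 ]
tail2 [ 0.581 -0.036  0.082]
pan [0.378 0.455 0.001]
mat 5383 [ 604.2 -161.9] [216.6 369.5] 17.1 z [0.0016 0.0046 0.0078]
red beam 1240 [614.2 246.1] [ 50.7 115.1] 3.6 z [0.094  0.0976 0.1012]
red tail 447 [549.6 240.7] [64.3 30.6] 0.8 z [0.0747 0.0797 0.0838]
[0.5496 0.2398 0.0794] yaw 3.2 ends [-0.0321  0.0321] tail end [0.517 0.238]
blue beam 1228 [660.4 -18. ] [ 51.  116.3] 13.8 z [0.0942 0.0978 0.1013]
blue tail 341 [593.6 -33.8] [59.8 29.7] 7.9 z [0.0764 0.0804 0.0845]
[ 0.5931 -0.0339  0.0805] yaw 11.0 ends [-0.0285  0.0292] tail end [ 0.5645 -0.0395]
```

The grey disc is only a shadow, since it measures z≈0. The red tail and beam match the given sizes (tail end about 97 mm from the beam's middle, top at 0.080), and the press yaw is about 3.6°. The grip point is near (0.532, 0.239, 0.0675). I'll move above it now.

```bash
python3 -m creep '[[0,0,0,0.95,1],[0,0,0,0.95,1],[0,0,0,0.95,1],[0,0,0,0.95,1],[0.4,-0.84,0,0,1],[0.4,-0.84,0,0,1],[0.4,-0.84,0,0,1],[0.4,-0.84,0,0,1],[0.4,-0.84,0,0,1],[0.4,-0.84,0,0,1],[0.4,-0.84,0,0,1],[0.4,-0.84,0,0,1]]'
python3 -m creep '[[0.4,-0.84,0,0,1],[0.4,-0.84,0,0,1],[0.4,-0.84,0,0,1],[0.4,-0.84,0,0,1],[0.4,-0.84,0,0,1],[0.4,-0.84,0,0,1],[0.4,-0.84,0,0,1],[0.4,-0.84,0,0,1]]'
python3 -m creep '[[0.4,-0.84,0,0,1],[0.4,-0.84,0,0,1],[0.4,-0.84,0,0,1],[0.4,-0.84,0,0,1],[0.4,-0.84,0,0,1],[0.4,-0.84,0,0,1],[0.4,-0.84,0,0,1],[0.4,-0.84,0,0,1],[0,0,0,0,1]]'
python3 - <<'E'
from h import *
st();d=snap('wrist','w1.png');np.savez('/tmp/w1',**d);print(d['camera_matrix'],d['position'],d['rotation'])
E
```

```text
clock: 1.6
position: [0.312, -0.3145, 0.2266]
ee_rot: [-3.14, -0.096, 0.0]
force: [0.1, -0.1, -0.3]
width: 0.999
gripper_force: 0.0
clock: 2.6
position: [0.4232, -0.0385, 0.2266]
ee_rot: [3.14, 0.096, -0.0]
force: [-0.2, 0.2, -0.0]
width: 0.999
gripper_force: 0.0
clock: 3.72
position: [0.5341, 0.2395, 0.2261]
ee_rot: [-3.138, -0.102, 0.002]
force: [-0.3, -0.0, -0.6]
width: 1.001
gripper_force: 0.0
{'clock': 3.725, 'joints': [-0.188, 0.414, -0.452, 1.644, 0.194, 1.128, -2.196], 'dq': [0.039, -0.028, 0.031, 0.048, 0.005, 0.006, 0.026], 'joint_efforts': [-1.275, -60.79, -6.014, -32.057, 0.074, -0.25, -0.473], 'position': [0.534, 0.24, 0.226], 'ee_rot': [-3.138, -0.102, 0.002], 'force': [-0.269, -0.027, -0.57], 'ft_torque': [0.013, 0.069, -0.004], 'gripper_force': 0.0, 'width': 1.001}
[[325.1922621    0.         279.74187711]
 [  0.         325.1922621  208.81203604]
 [  0.           0.           1.        ]] [0.6150093  0.24399331 0.38296628] [-0.24611573  0.23323791 -1.49249313]
```

View pics/w1.png

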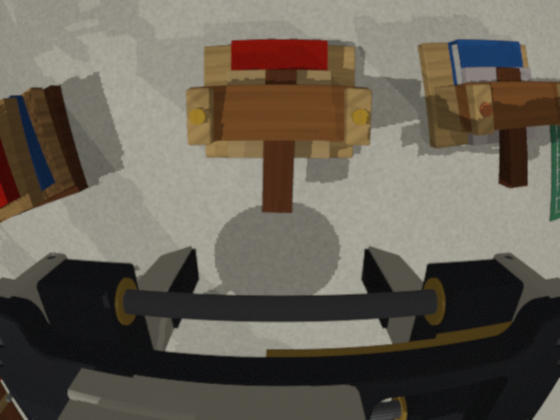

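Run:
```python
from h import *
d=dict(np.load('/tmp/w1.npz'));K=d['camera_matrix'];z=d['z_map'];v,u=np.mgrid[:420,:560]
x=u-K[0,2];y=v-K[1,2];r=np.hypot(x,y);th=r/K[0,0];s=np.tan(th)/np.maximum(r,1e-9)
p=np.dstack([x*s*z,-y*s*z,-z]);P=p@R.from_rotvec(d['rotation']).as_matrix().T+d['position']
Z=P[:,:,2];V=cv2.cvtColor(d['pixels'],cv2.COLOR_BGR2HSV)[:,:,2]
for n,zl,zh,xl,xh in(('tail',.066,.09,.50,.585),('beam',.092,.105,.58,.66)):
    m=(Z>zl)&(Z<zh)&(P[:,:,0]>xl)&(P[:,:,0]<xh)&(abs(P[:,:,1]-.243)<(.03 if n=='tail' else .062))&(z>0)
    m=cv2.morphologyEx(m.astype(np.uint8),cv2.MORPH_OPEN,np.ones((3,3)))>0
    r_=cv2.minAreaRect((P[m][:,:2]*1000).astype(np.float32));print(n,m.sum(),np.round(r_[0],1),np.round(r_[1],1),round(r_[2],1),np.median(Z[m]).round(4),u[m].min(),u[m].max(),v[m].min(),v[m].max())
    if n=='tail':
      q=P[m]
      for a in np.arange(.505,.585,.01):
        k=q[abs(q[:,0]-a)<.005]
        if len(k)>5: print(a.round(3),np.percentile(k[:,1],[2,98]).round(4),k[:,1].mean().round(4))
```

```text
tail 2237 [550.1 242.7] [70.  30.3] 2.0 0.0773 262 294 140 212
0.515 [0.2273 0.2555] 0.2422
0.525 [0.2277 0.2559] 0.2416
0.535 [0.2276 0.2564] 0.2418
0.545 [0.2283 0.257 ] 0.2427
0.555 [0.2283 0.2576] 0.2429
0.565 [0.2287 0.258 ] 0.2433
0.575 [0.2293 0.2578] 0.2435
beam 7377 [612.  245.1] [ 50.9 118.6] 4.2 0.0955 210 346 84 142
```

The wrist view shows the red wedge's tail at (278,178) on the open fingers' centre line, with its end at row 212. It measures 70 x 30 mm, as it should. The grip point refines to (0.531, 0.241), so I'll descend and grip.

```bash
python3 -m creep '[[-0.07,0,0.6,0.2,1],[0,0,0.8,0,1],[0,0,0.8,0,1],[0,0,0.8,0,1],[0,0,0.6,0,1],[0,0,0.45,0,1],[0,0,0.39,0,1],[0,0,0,0,1],[0,0,0,0,1]]'
python3 -m creep '[[0,0,0,0,0.3],[0,0,0,0,0.25],[0,0,0,0,0.25],[0,0,0,0,0.25],[0,0,0,0,0],[0,0,0,0,0],[0,0,0,0,0],[0,0,0,0,0]]' 55
python3 -c "
from h import *
st();snap('wrist','w2.png')"
```

```text
clock: 4.9
position: [0.532, 0.2366, 0.0498]
ee_rot: [-3.14, -0.075, -0.001]
force: [-0.1, 0.4, 0.2]
width: 0.996
gripper_force: 0.0
clock: 5.9
position: [0.531, 0.2376, 0.0491]
ee_rot: [-3.139, -0.078, 0.0]
force: [-3.8, 4.9, -1.7]
width: 0.326
gripper_force: 55.0
{'clock': 5.9, 'joints': [-0.24, 0.601, -0.388, 1.836, 0.313, 0.764, -2.316], 'dq': [-0.002, 0.001, 0.0, -0.001, -0.001, -0.0, -0.0], 'joint_efforts': [3.711, -69.215, -2.756, -23.142, 0.875, 0.621, -0.532], 'position': [0.531, 0.238, 0.049], 'ee_rot': [-3.139, -0.078, 0.0], 'force': [-3.82, 4.855, -1.726], 'ft_torque': [1.072, 0.44, 0.532], 'gripper_force': 55.0, 'width': 0.326}
```

View pics/w2.png

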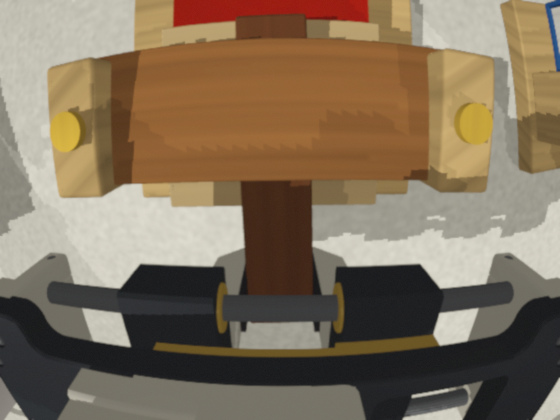

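The wrist view shows the tail pinched squarely between the pads at (278,305). The opening is 30 mm, which equals the wedge's width. Next is the swing to the left.

```bash
python3 -m creep '[[0,-0.09,0,0.65,0],[0,-0.09,0,0.65,0],[0,-0.09,0,0.65,0],[0,-0.09,0,0.65,0],[0,0,0,0,0],[0,0,0,0,0]]'
```

```text
clock: 6.7
position: [0.5311, 0.2504, 0.0489]
ee_rot: [3.134, -0.209, -0.002]
force: [-5.6, 0.7, 2.0]
width: 0.32
gripper_force: 55.0
```

```bash
python3 -m creep '[[0,-0.07,0,0.3,0],[0,-0.07,0,0.2,0],[0,0,0,0,0],[0,0,0,0,0]]'
python3 - <<'E'
from h import *
st()
d=snap('wrist');np.savez('/tmp/w3',**d)
K=d['camera_matrix'];z=d['z_map'];v,u=np.mgrid[:420,:560]
x=u-K[0,2];y=v-K[1,2];r=np.hypot(x,y);s=np.tan(r/K[0,0])/np.maximum(r,1e-9)
P=np.dstack([x*s*z,-y*s*z,-z])@R.from_rotvec(d['rotation']).as_matrix().T+d['position']
Z=P[:,:,2]
m=(Z>.092)&(Z<.105)&(P[:,:,0]>.58)&(P[:,:,0]<.66)&(abs(P[:,:,1]-.243)<.08)
r_=cv2.minAreaRect((P[m][:,:2]*1000).astype(np.float32));print('beam',r_)
for a in np.arange(.545,.59,.008):
    k=P[(Z>.062)&(Z<.088)&(abs(P[:,:,0]-a)<.004)&(abs(P[:,:,1]-.245)<.04)]
    if len(k)>5: print(a.round(3),np.percentile(k[:,1],[2,98]).round(4))
E
```

```text
clock: 7.2
position: [0.5316, 0.2537, 0.0488]
ee_rot: [3.127, -0.266, -0.004]
force: [-7.5, -5.5, 6.4]
width: 0.323
gripper_force: 55.0
{'clock': 7.2, 'joints': [-0.31, 0.603, -0.326, 1.818, 0.267, 0.768, -2.518], 'dq': [0.002, -0.001, -0.0, -0.001, 0.001, 0.001, 0.002], 'joint_efforts': [-1.275, -67.265, -5.998, -27.291, 0.359, -3.206, 0.15], 'position': [0.532, 0.254, 0.049], 'ee_rot': [3.127, -0.266, -0.004], 'force': [-7.485, -5.486, 6.405], 'ft_torque': [-1.153, 1.402, -0.16], 'gripper_force': 55.0, 'width': 0.323}
beam ((611.1383056640625, 242.4412841796875), (52.390750885009766, 154.74461364746094), 3.623730421066284)
0.545 [0.237 0.28 ]
0.553 [0.2354 0.264 ]
0.561 [0.2343 0.2631]
0.569 [0.2331 0.262 ]
0.577 [0.2319 0.2609]
0.585 [0.231  0.2591]
```

Against the press's line in this same view, the tail is about 15 mm to the left. Next is the swing to the right.

```bash
python3 -m creep '[[0,0.1,0,-0.65,0],[0,0.1,0,-0.65,0],[0,0.1,0,-0.65,0],[0,0.1,0,-0.65,0],[0,0.1,0,-0.65,0],[0,0.1,0,-0.65,0],[0,0.1,0,-0.65,0],[0,0.1,0,-0.65,0],[0,0,0,0,0],[0,0,0,0,0]]'
```

```text
clock: 8.5
position: [0.5326, 0.2243, 0.049]
ee_rot: [3.127, 0.304, 0.001]
force: [-1.1, 0.6, -2.5]
width: 0.324
gripper_force: 55.0
```

```bash
python3 -m creep '[[0,0.06,0,-0.3,0],[0,0,0,0,0],[0,0,0,0,0]]'
python3 - <<'E'
from h import *
d=snap('wrist','w4.png')
K=d['camera_matrix'];z=d['z_map'];v,u=np.mgrid[:420,:560]
x=u-K[0,2];y=v-K[1,2];r=np.hypot(x,y);s=np.tan(r/K[0,0])/np.maximum(r,1e-9)
P=np.dstack([x*s*z,-y*s*z,-z])@R.from_rotvec(d['rotation']).as_matrix().T+d['position']
Z=P[:,:,2]
m=(Z>.092)&(Z<.105)&(P[:,:,0]>.58)&(P[:,:,0]<.66)&(abs(P[:,:,1]-.243)<.08)
b=cv2.minAreaRect((P[m][:,:2]*1000).astype(np.float32));print('beam',b)
for a in np.arange(.553,.59,.008):
    k=P[(Z>.062)&(Z<.088)&(abs(P[:,:,0]-a)<.004)&(abs(P[:,:,1]-.24)<.04)]
    if len(k)>5: print(a.round(3),np.percentile(k[:,1],[2,98]).round(4))
E
```

```text
clock: 8.88
position: [0.5328, 0.2225, 0.0491]
ee_rot: [-3.123, -0.337, -0.0]
force: [-0.8, 4.8, -4.1]
width: 0.322
gripper_force: 55.0
beam ((611.1829223632812, 243.45506286621094), (52.30853271484375, 157.20701599121094), 3.4837541580200195)
0.553 [0.2124 0.2418]
0.561 [0.2144 0.244 ]
0.569 [0.2164 0.246 ]
0.577 [0.2183 0.2478]
0.585 [0.2194 0.2475]
```

The tail is about 16 mm to the right. I'll bring it back to the centre line before pulling it out.

```bash
python3 -m creep '[[0,-0.09,0,0.47,0],[0,-0.09,0,0.47,0],[0,-0.09,0,0.47,0],[0,-0.09,0,0.47,0],[0,-0.08,0,0.47,0],[0,0,0,0,0],[0,0,0,0,0]]'
```

```text
clock: 9.8
position: [0.5305, 0.2389, 0.0492]
ee_rot: [3.14, 0.078, 0.0]
force: [1.5, -4.5, -0.6]
width: 0.327
gripper_force: 55.0
```

```bash
python3 -m creep '[[-0.15,0,0,-0.15,0],[-0.15,0,0,0,0],[-0.15,0,0,0,0],[-0.15,0,0,0,0],[-0.15,0,0,0,0],[-0.15,0,0,0,0],[0,0,0,0,0]]'
```

```text
clock: 10.68
position: [0.4939, 0.2383, 0.0498]
ee_rot: [-3.139, -0.099, -0.002]
force: [0.3, 0.2, 6.3]
width: 0.322
gripper_force: 55.0
```

```bash
python3 -m creep '[[-0.25,0,-0.02,0,0],[-0.25,0.02,0,0,0],[-0.25,0.01,0,0,0],[-0.25,0,0,0,0],[-0.25,0,0,0,0],[-0.25,0,0,0,0],[-0.25,0,0,0,0],[-0.25,0,0,0,0],[0,0,0,0,0],[0,0,0,0,0]]'
python3 -c "
from h import *
st();snap('wrist','w5.png')"
```

```text
clock: 11.92
position: [0.4148, 0.2313, 0.05]
ee_rot: [-3.14, -0.096, -0.0]
force: [0.3, -0.3, 0.1]
width: 0.32
gripper_force: 55.0
{'clock': 11.925, 'joints': [-0.306, 0.473, -0.41, 2.095, 0.313, 0.632, -2.439], 'dq': [0.0, 0.004, 0.002, -0.007, -0.001, -0.001, 0.001], 'joint_efforts': [-0.194, -55.923, -4.982, -19.414, 0.018, -0.063, -0.01], 'position': [0.415, 0.231, 0.05], 'ee_rot': [-3.14, -0.096, -0.0], 'force': [0.342, -0.318, 0.05], 'ft_torque': [0.032, 0.048, 0.015], 'gripper_force': 54.999, 'width': 0.32}
```

View pics/w5.png

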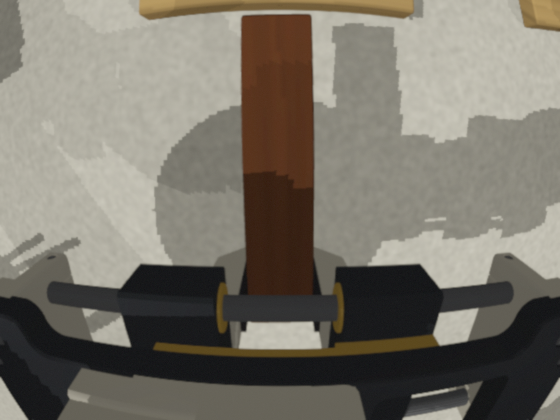

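The wrist view shows the wedge fully clear, with its toe at (277,17) short of the press. The fingertips reach about 6 mm below the wedge's underside, so releasing it on the mat now would drop it. I'll rest it flat on the red press's beam top (z=0.100) with the tail overhanging, grip again higher, and then set it on the mat.

```bash
python3 -m creep '[[0,0,-0.4,0,0],[0,0,-0.5,0,0],[0,0,-0.5,0,0],[0,0,-0.4,0,0],[0,0,0,0,0],[0.5,0,0,0,0],[0.6,0,0,0,0],[0.6,0,0,0,0],[0.6,0,0,0,0],[0.6,0,0,0,0],[0.5,0,0,0,0],[0.37,0,0,0,0]]'
python3 -m creep '[[0,0,0.2,0,0],[0,0,0.2,0,0],[0,0,0.1,0,0],[0,0,0.05,0,0],[0,0,0,0,0],[0,0,0,0,0]]'
python3 - <<'E'
from h import *
st()
d=dict(np.load('/tmp/top.npz'));P=cloud(d);H,S,V=cv2.split(cv2.cvtColor(d['pixels'],cv2.COLOR_BGR2HSV));v,u=np.mgrid[:420,:560]
m=((H>60)&(H<95)&(S>60)&(u>330)&(u<435)&(v>125)&(v<245)).astype(np.uint8)
m=cv2.morphologyEx(cv2.morphologyEx(m,cv2.MORPH_CLOSE,np.ones((5,5))),cv2.MORPH_OPEN,np.ones((7,7)))
n,l,s,c=cv2.connectedComponentsWithStats(m);m=l==1+np.argmax(s[1:,4])
print(cv2.minAreaRect((P[m][:,:2]*1000).astype(np.float32)),cv2.minAreaRect(np.argwhere(m)[:,::-1].astype(np.float32)))
E
```

```text
clock: 13.48
position: [0.5654, 0.2402, 0.121]
ee_rot: [3.14, 0.096, -0.002]
force: [-0.5, 0.3, -0.9]
width: 0.325
gripper_force: 55.0
clock: 14.22
position: [0.5651, 0.2406, 0.1002]
ee_rot: [-3.14, -0.097, -0.001]
force: [-0.0, -0.1, -1.0]
width: 0.321
gripper_force: 55.0
{'clock': 14.225, 'joints': [-0.216, 0.58, -0.402, 1.714, 0.277, 0.904, -2.241], 'dq': [0.001, -0.001, -0.001, -0.002, 0.001, 0.002, -0.001], 'joint_efforts': [-0.027, -70.487, -6.644, -26.46, 0.041, -0.102, -0.0], 'position': [0.565, 0.241, 0.1], 'ee_rot': [-3.14, -0.097, -0.001], 'force': [-0.011, -0.126, -0.972], 'ft_torque': [0.034, 0.025, 0.057], 'gripper_force': 54.999, 'width': 0.321}
((604.55224609375, -161.98675537109375), (218.43003845214844, 369.3519592285156), 16.938020706176758) ((380.242919921875, 184.916748046875), (92.27027130126953, 70.94595336914062), 71.07535552978516)
```

```bash
python3 -m creep '[[0,0,0.05,0,0],[0,0,0.04,0,0],[0,0,0.03,0,0],[0,0,0,0,0],[0,0,0,0,0]]'
python3 - <<'E'
from h import *
d=dict(np.load('/tmp/top.npz'));K=d['camera_matrix'];M=R.from_rotvec(d['rotation']).as_matrix()
for u,v in((380.24,184.92),):
    r=M@np.array([(u-K[0,2])/K[0,0],-(v-K[1,2])/K[1,1],-1]);print(d['position']+r*(.003-d['position'][2])/r[2])
E
```

```text
clock: 14.85
position: [0.565, 0.2404, 0.0951]
ee_rot: [3.14, 0.096, -0.0]
force: [-0.7, -0.1, -0.9]
width: 0.325
gripper_force: 55.0
[ 0.63329912 -0.25873465  0.003     ]
```

```bash
python3 -m creep '[[0,0,0.02,0,0],[0,0,0,0,0]]';python3 -m creep '[[0,0,0.02,0,0],[0,0,0,0,0]]';python3 -m creep '[[0,0,0.02,0,0],[0,0,0,0,0]]'
```

```text
clock: 15.1
position: [0.565, 0.2404, 0.0943]
ee_rot: [3.14, 0.096, -0.0]
force: [0.1, 0.1, 0.3]
width: 0.322
gripper_force: 55.0
clock: 15.35
position: [0.565, 0.2404, 0.0934]
ee_rot: [3.14, 0.096, -0.0]
force: [-0.3, -0.0, 0.1]
width: 0.322
gripper_force: 55.0
clock: 15.6
position: [0.5651, 0.2405, 0.0928]
ee_rot: [-3.14, -0.096, -0.0]
force: [0.2, 0.2, 1.3]
width: 0.325
gripper_force: 55.0
```

```bash
python3 -m creep '[[0,0,0.015,0,0],[0,0,0,0,0],[0,0,0,0,0]]';python3 -m creep '[[0,0,0.015,0,0],[0,0,0,0,0],[0,0,0,0,0]]'
```

```text
clock: 15.98
position: [0.5651, 0.2405, 0.0927]
ee_rot: [3.14, 0.096, 0.001]
force: [-2.2, -1.8, 5.7]
width: 0.324
gripper_force: 55.0
clock: 16.35
position: [0.5651, 0.2405, 0.0926]
ee_rot: [3.14, 0.096, 0.001]
force: [-4.3, -2.2, 11.5]
width: 0.324
gripper_force: 55.0
```

```bash
python3 -c "
from h import *
st();snap('side','s6.png')
im=cv2.imread('pics/s6.png')[220:380,150:330];cv2.imwrite('pics/s6c.png',cv2.resize(im,None,fx=3.5,fy=3.5))"
```

```text
{'clock': 16.35, 'joints': [-0.219, 0.588, -0.399, 1.721, 0.282, 0.889, -2.246], 'dq': [0.001, 0.002, 0.001, -0.0, 0.001, 0.001, 0.0], 'joint_efforts': [-0.309, -64.642, -6.009, -25.301, 0.251, -1.511, 0.044], 'position': [0.565, 0.241, 0.093], 'ee_rot': [3.14, 0.096, 0.001], 'force': [-4.335, -2.206, 11.518], 'ft_torque': [-0.44, 0.643, -0.072], 'gripper_force': 55.002, 'width': 0.324}
```

View pics/s6c.png

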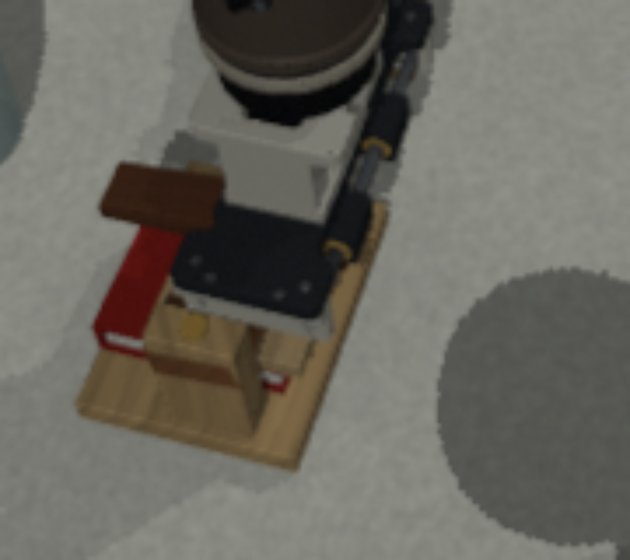

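The side view shows the wedge lying across the beam with its toe at (140,190), and the wrist feels the contact. I'll ease the pressure, open a little, rise about 9 mm and grip again.

```bash
python3 -m creep '[[0,0,-0.02,0,0],[0,0,0,0,0],[0,0,0,0,0.45],[0,0,0,0,0.5],[0,0,0,0,0.5]]'
python3 -m creep '[[0,0,-0.1,0,0.5],[0,0,-0.12,0,0.5],[0,0,0,0,0.5],[0,0,0,0,0.5]]'
python3 -m creep '[[0,0,0,0,0.2],[0,0,0,0,0.2],[0,0,0,0,0],[0,0,0,0,0],[0,0,0,0,0]]' 30
```

```text
clock: 17.02
position: [0.565, 0.2404, 0.0921]
ee_rot: [3.14, 0.096, -0.0]
force: [-0.4, 0.6, -1.1]
width: 0.497
gripper_force: 0.0
clock: 17.52
position: [0.565, 0.2404, 0.1012]
ee_rot: [3.14, 0.096, 0.0]
force: [-0.5, 0.3, -0.9]
width: 0.498
gripper_force: 0.0
clock: 18.15
position: [0.565, 0.2404, 0.101]
ee_rot: [3.14, 0.096, -0.0]
force: [1.5, -0.2, 0.9]
width: 0.321
gripper_force: 30.0
```

```bash
python3 -m creep '[[0,0,0,0,0.45],[0,0,0,0,0.45],[0,0,-0.06,0,0.45],[0,0,0,0,0.45],[0,0,0,0,0.2],[0,0,0,0,0],[0,0,0,0,0],[0,0,0,0,0]]' 35
python3 -m creep '[[0,0,-0.3,0,0],[0,0,-0.6,0,0],[0,0,-0.4,0,0],[0,0,0,0,0]]'
python3 -c "
from h import *
st();snap('side','s7.png')
im=cv2.imread('pics/s7.png')[180:380,130:350];cv2.imwrite('pics/s7c.png',cv2.resize(im,None,fx=2.5,fy=2.5))"
```

```text
clock: 19.15
position: [0.565, 0.2405, 0.1035]
ee_rot: [3.14, 0.097, -0.0]
force: [-0.1, 0.6, 1.0]
width: 0.323
gripper_force: 35.0
clock: 19.65
position: [0.5658, 0.241, 0.1572]
ee_rot: [-3.139, -0.096, -0.004]
force: [0.3, -0.2, -1.2]
width: 0.325
gripper_force: 35.0
{'clock': 19.65, 'joints': [-0.202, 0.519, -0.421, 1.659, 0.242, 1.013, -2.212], 'dq': [-0.003, 0.026, 0.009, 0.033, 0.006, -0.018, -0.005], 'joint_efforts': [0.139, -69.818, -6.507, -29.617, -0.052, 0.254, 0.096], 'position': [0.566, 0.241, 0.157], 'ee_rot': [-3.139, -0.096, -0.004], 'force': [0.319, -0.189, -1.25], 'ft_torque': [0.06, 0.008, 0.031], 'gripper_force': 35.0, 'width': 0.325}
```

View pics/s7c.png

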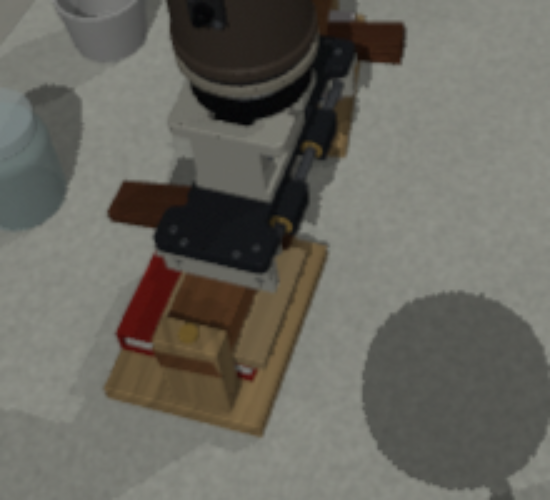

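The side view shows the wedge held level above the press at (140,200). I'll carry it over the mat: centre (0.633,-0.259), yaw 17°, so the grip point goes to (0.580,-0.275).

```bash
python3 -m creep '[[-0.03,0.5,-0.3,0,0],[-0.03,0.8,-0.2,0,0],[-0.03,0.8,0,0,0],[-0.03,0.8,0,0,0],[-0.03,0.8,0,0,0],[-0.03,0.8,0,0,0],[-0.03,0.8,0,0,0],[-0.03,0.8,0,0,0],[-0.03,0.8,0,0,0],[-0.03,0.8,0,0,0],[-0.03,0.8,0,0,0],[-0.03,0.8,0,0,0]]'
python3 -m creep '[[-0.03,0.8,0,0,0],[-0.03,0.8,0,0,0],[-0.03,0.8,0,0,0],[0,0.8,0,0,0],[0,0.4,0,0,0],[0,0.4,0,0,0],[0,0,0,-0.85,0],[0,0,0,-0.85,0],[0,0,0,-0.85,0],[0,0,0,-0.85,0],[0,0,0,0,0],[0,0,0,0,0]]'
python3 - <<'E'
from h import *
st();snap('top','t8.png')
E
```

```text
clock: 21.2
position: [0.5724, -0.1343, 0.1754]
ee_rot: [3.14, 0.095, -0.002]
force: [-0.7, 0.2, -1.1]
width: 0.323
gripper_force: 35.0
clock: 22.7
position: [0.5797, -0.2913, 0.1756]
ee_rot: [-3.107, -0.466, -0.0]
force: [-0.5, -0.4, -0.3]
width: 0.323
gripper_force: 35.0
{'clock': 22.7, 'joints': [0.633, 0.549, -0.383, 1.548, 0.222, 1.088, -1.076], 'dq': [-0.002, -0.0, 0.001, -0.001, -0.0, -0.001, 0.002], 'joint_efforts': [0.045, -72.549, -6.188, -30.287, -0.059, -0.066, 0.035], 'position': [0.58, -0.291, 0.176], 'ee_rot': [-3.107, -0.466, -0.0], 'force': [-0.528, -0.39, -0.266], 'ft_torque': [-0.003, 0.002, -0.035], 'gripper_force': 35.0, 'width': 0.323}
```

View pics/t8.png

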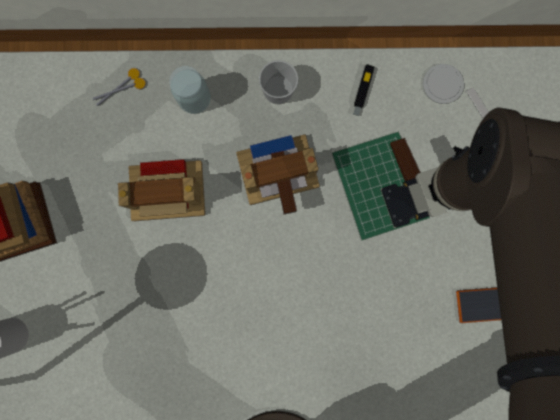

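The top view shows the wedge at about (405,158) above the mat, aligned with the grid but 16 mm too far right. I'll shift it left and descend.

```bash
python3 -m creep '[[0.1,-0.4,0,0,0],[0,0,0.5,0,0],[0,0,0.7,0,0],[0,0,0.8,0,0],[0,0,0.8,0,0],[0,0,0.6,0,0],[0,0,0.3,0,0],[0,0,0.2,0,0],[0,0,0,0,0],[0,0,0,0,0]]'
python3 -m creep '[[0,0,0.06,0,0],[0,0,0.05,0,0],[0,0,0,0,0],[0,0,0,0,0]]'
```

```text
clock: 24.0
position: [0.5794, -0.2753, 0.0204]
ee_rot: [3.106, 0.467, 0.002]
force: [0.3, 0.7, 0.2]
width: 0.323
gripper_force: 35.0
clock: 24.5
position: [0.5789, -0.2752, 0.0153]
ee_rot: [3.106, 0.468, 0.0]
force: [-1.1, -0.3, 2.9]
width: 0.322
gripper_force: 35.0
```

```bash
python3 -m creep '[[0,0,0.02,0,0],[0,0,0,0,0],[0,0,0,0,0]]'; python3 -m creep '[[0,0,0.03,0,0],[0,0,0,0,0],[0,0,0,0,0]]'
python3 -c "
from h import *
st();snap('side','s9.png')
im=cv2.imread('pics/s9.png')[80:220,200:400];cv2.imwrite('pics/s9c.png',cv2.resize(im,None,fx=4,fy=4,interpolation=2))"
```

```text
clock: 24.88
position: [0.5787, -0.2752, 0.0143]
ee_rot: [3.107, 0.468, -0.0]
force: [-2.4, 0.4, 2.8]
width: 0.325
gripper_force: 35.0
clock: 25.25
position: [0.5788, -0.2752, 0.0131]
ee_rot: [3.107, 0.468, -0.0]
force: [-1.9, -0.6, 3.1]
width: 0.322
gripper_force: 35.0
{'clock': 25.25, 'joints': [0.579, 0.716, -0.333, 1.704, 0.312, 0.774, -1.175], 'dq': [-0.001, -0.002, 0.001, 0.0, 0.001, 0.0, 0.002], 'joint_efforts': [-0.549, -75.322, -6.633, -23.2, -0.054, -0.403, -0.054], 'position': [0.579, -0.275, 0.013], 'ee_rot': [3.107, 0.468, -0.0], 'force': [-1.856, -0.628, 3.139], 'ft_torque': [0.076, 0.139, 0.032], 'gripper_force': 35.001, 'width': 0.322}
```

View pics/s9c.png

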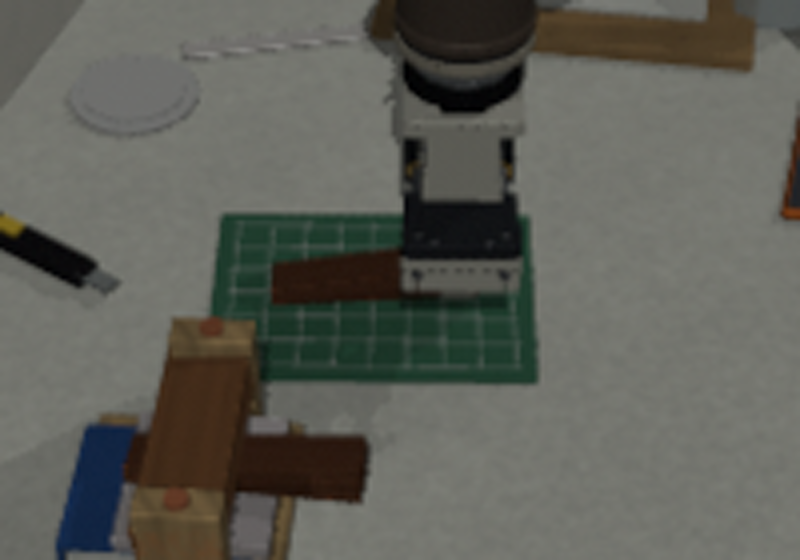

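The side crop shows the wedge on the mat with its toe, at (275,280), already touching. The wedge had drooped slightly in the grip and is levelling as it turns there. I'll keep lowering until the tail bears too.

```bash
python3 -m creep '[[0,0,0.03,0,0],[0,0,0.03,0,0],[0,0,0,0,0],[0,0,0,0,0]]'; python3 -m creep '[[0,0,0.03,0,0],[0,0,0,0,0],[0,0,0,0,0]]';python3 -m creep '[[0,0,0.025,0,0],[0,0,0,0,0],[0,0,0,0,0]]'
```

```text
clock: 25.8
position: [0.5788, -0.2752, 0.0107]
ee_rot: [3.107, 0.467, -0.0]
force: [-1.5, -0.3, 2.2]
width: 0.322
gripper_force: 35.0
clock: 26.18
position: [0.5789, -0.2752, 0.0095]
ee_rot: [3.107, 0.468, 0.0]
force: [-1.1, 0.0, 2.4]
width: 0.325
gripper_force: 35.0
clock: 26.55
position: [0.5788, -0.2752, 0.0085]
ee_rot: [3.107, 0.468, 0.0]
force: [-1.5, -0.7, 3.2]
width: 0.329
gripper_force: 35.0
```

```bash
python3 -m creep '[[0,0,0.02,0,0],[0,0,0,0,0],[0,0,0,0,0]]'; python3 -m creep '[[0,0,0.02,0,0],[0,0,0,0,0],[0,0,0,0,0]]'
```

```text
clock: 26.92
position: [0.5787, -0.2752, 0.0077]
ee_rot: [3.107, 0.467, -0.0]
force: [-2.7, -0.8, 3.5]
width: 0.323
gripper_force: 35.0
clock: 27.3
position: [0.5788, -0.2752, 0.0069]
ee_rot: [3.107, 0.468, -0.0]
force: [-2.0, -1.0, 3.1]
width: 0.321
gripper_force: 35.0
```

```bash
python3 -m creep '[[0,0,0.02,0,0],[0,0,0,0,0],[0,0,0,0,0]]'; python3 -m creep '[[0,0,0.015,0,0],[0,0,0,0,0],[0,0,0,0,0]]'
```

```text
clock: 27.68
position: [0.5788, -0.2752, 0.0061]
ee_rot: [3.107, 0.467, 0.0]
force: [-1.3, -0.2, 3.1]
width: 0.323
gripper_force: 35.0
clock: 28.05
position: [0.5788, -0.2751, 0.0055]
ee_rot: [-3.107, -0.468, 0.0]
force: [-1.8, -1.1, 3.2]
width: 0.324
gripper_force: 35.0
```

```bash
python3 -m creep '[[0,0,0.015,0,0],[0,0,0,0,0],[0,0,0,0,0]]'; python3 -m creep '[[0,0,0.015,0,0],[0,0,0,0,0],[0,0,0,0,0]]'
```

```text
clock: 28.42
position: [0.5788, -0.2752, 0.005]
ee_rot: [3.107, 0.468, 0.0]
force: [-3.5, 0.0, 5.1]
width: 0.323
gripper_force: 35.0
clock: 28.8
position: [0.5788, -0.2752, 0.005]
ee_rot: [3.106, 0.467, 0.0]
force: [-3.4, -0.3, 10.8]
width: 0.323
gripper_force: 35.0
```

Firm contact: the wedge is fully seated. I'll release it and rise.

```bash
python3 -m creep '[[0,0,-0.015,0,0],[0,0,0,0,0],[0,0,0,0,0.45],[0,0,0,0,0.6],[0,0,0,0,0.6],[0,0,0,0,0.6]]'
python3 -m creep '[[0,0,-0.2,0,0.6],[0,0,-0.5,0,0.6],[0,0,-0.8,0,0.6],[0,0,-0.8,0,0.6],[0,0,-0.8,0,0.6],[0,0,-0.5,0,0.6],[0,0,0,0,0.6],[0,0,0,0,0.6]]'
python3 -c "
from h import *
st();d=snap('side','s10.png')
im=cv2.imread('pics/s10.png')[80:320,180:400];cv2.imwrite('pics/s10c.png',cv2.resize(im,None,fx=2.4,fy=2.4))
P=cloud(d);H,S,V=cv2.split(cv2.cvtColor(d['pixels'],cv2.COLOR_BGR2HSV));m=(P[:,:,2]>.008)&(P[:,:,2]<.035)&(abs(P[:,:,0]-.63)<.1)&(abs(P[:,:,1]+.26)<.08)&(d['z_map']>0)
q=P[m];print(m.sum(),cv2.minAreaRect((q[:,:2]*1000).astype(np.float32)),np.percentile(q[:,2],[5,50,98]))"
```

```text
clock: 29.55
position: [0.5788, -0.2751, 0.0048]
ee_rot: [-3.106, -0.468, 0.0]
force: [0.3, 0.6, -0.5]
width: 0.599
gripper_force: 0.0
clock: 30.55
position: [0.5784, -0.2752, 0.1489]
ee_rot: [3.107, 0.468, -0.0]
force: [-0.5, -0.5, -0.3]
width: 0.598
gripper_force: 0.0
{'clock': 30.55, 'joints': [0.613, 0.562, -0.383, 1.599, 0.235, 1.027, -1.111], 'dq': [-0.001, 0.017, 0.004, 0.009, -0.001, -0.002, -0.002], 'joint_efforts': [-0.045, -73.572, -6.431, -29.727, -0.065, -0.056, 0.009], 'position': [0.578, -0.275, 0.149], 'ee_rot': [3.107, 0.468, -0.0], 'force': [-0.524, -0.503, -0.272], 'ft_torque': [-0.015, 0.004, -0.035], 'gripper_force': 0.0, 'width': 0.598}
581 ((629.384521484375, -256.7979736328125), (143.5922088623047, 58.85795593261719), 5.9748454093933105) [0.00937289 0.02013215 0.03024936]
```

View pics/s10c.png

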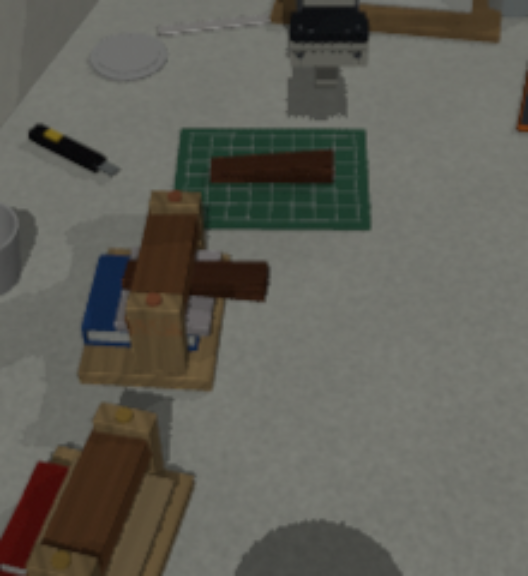

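The wedge lies flat and fully on the mat at (272,167). The blue press's wedge is where it was, and the gripper is clear.

```bash
python3 -c "
from cell import sign_off
print(sign_off())"
```

```text
the job is handed in; nothing more can be done
None
```

The wedge of the red book's press was swung about 15 mm left and 16 mm right, drawn straight out, rested on the press's beam to grip it higher, then set down flat on the green mat; the blue book's wedge was not touched, and I handed in at about 31 s.

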